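# Set the coffee grinder's grind lever to the marked setting and start it

### The job

Push the grind lever of the coffee grinder around its arc with a fingertip until the lever points at the small bare-metal tab clipped on the rim of the scale, then press the start button on top of the grinder's switch tower all the way down, let it come back up, and move away. Press the button only once the lever is set, do not lift the lift-off ring from its seat, and leave the other things on the worktop where they are.

Things in the scene. Friction and masses are not known exactly. Their poses are not given: they have to be found in the camera images.
- grinder: coffee grinder, fixed, 120 mm across; origin on the worktop on the ring's axis; its -x axis is the middle of the scale. Scale plate: sector of radius 112 mm, 77 degrees either side, top at 134 mm, grey, pale ticks. Black ring on it 110 mm across, 134 to 154 mm high; hopper 88 mm across, top 208 mm (highest). Switch tower 58 mm square, 140 mm tall, centred at x +60, y -103 mm
- ring (a joint): angle of the grind ring with its lever, rad; 0 when the lever points along the grinder's -x axis, positive counter-clockwise seen from above; stops at -1.2 and +1.2. It always starts on the negative side of the tab. It turns with light friction (1 to 2 N of push at the knob) and stays where it is left.
- lever_knob (a point): middle of the lever's upright metal knob, 85 mm from the ring's axis, 166 mm above the worktop: a round post 14 mm across, 150 to 182 mm high, on a flat metal bar 10 mm wide (140 to 150 mm high) ending in a point 96 mm from the axis. The axes turn with the ring: -x points outward along the lever.
- ring_lift (a joint): how far the lift-off ring with its lever has been raised from its seat, m; 0 = seated, up to 0.03. A spring and its weight (6 N) keep it down.
- tab: small bare-metal tab clipped on the rim of the scale plate, 10 mm wide, fixed; it sticks out over the rim, from 100 to 134 mm from the ring's axis and to 143 mm above the worktop. This body's origin is on the ring's axis at worktop height, and its -x axis points outward to the tab: the lever is set when its -x direction is the same.
- tab_mark (a point): the tab itself: top of its flat part, 108 mm from the ring's axis, 138 mm above the worktop
- start_top (a point): centre of the top of the grey round start button (28 mm across) on the switch tower, 162 mm above the worktop; it is pressed straight down
- start (a joint): travel of the start button, m; 0 = up, 0.006 = fully down (takes about 5 N); springs back when let go
- mug: white mug, 80 mm across, 90 mm tall; origin under its centre
- jar: amber glass jar with steel lid, 76 mm across, 120 mm tall; origin under its centre
- brush: small brush, 150 mm long, lying on the worktop
- spoon: spoon, 140 mm long, lying on the worktop
- tin: tin can, 72 mm across, 100 mm tall; origin under its centre

How it is judged:
On the way, in this order (a step that is already met when the one before it is completed fails the run):
1. the lever points at the tab and has come to rest (angle between the x axis of lever_knob and the x axis of tab, either way round below 0.06 rad and velocity of joint ring between -0.05 and 0.05 rad/s), for 0.3 s.
2. the start button is pressed down (value of joint start above 0.0048 m), for 0.05 s.
At the end, for the whole second after the job is handed in: The lever points at the tab within 0.06 rad (about 5 mm at the knob) and is at rest, the ring is seated (lifted less than 4 mm), the start button has been pressed at least 4.8 mm of its 6 mm and is up again (under 1.5 mm), and no other thing has moved more than 25 mm (all of step 1 and value of joint start below 0.0015 m and value of joint ring_lift below 0.004 m and distance of each of mug, jar, brush, spoon, tin from where it was at the start of the episode below 0.025 m); the robot touches nothing.
It fails at once if the start button is pressed while the lever is off the tab (value of joint start above 0.003 m and angle between the x axis of lever_knob and the x axis of tab, either way round above 0.06 rad).
It fails at once if the ring is lifted from its seat by more than 8 mm (value of joint ring_lift above 0.008 m).
It fails at once if another thing on the worktop is moved, lifted or knocked over (over 25 mm) (distance of any of mug, jar, brush, spoon, tin from where it was at the start of the episode above 0.025 m).
It also fails if it takes over 48 s, if anything falls off the work surface, if the arm or the gripper's body presses on something with over 40 N, if the wrist force passes 120 N, or if a joint passes its speed limit or range.

### The arm

A 6-joint arm with a two-finger parallel gripper is mounted at the origin on the work surface. World frame = base frame: x ahead of the robot, y to its left, z up, the work surface at z = 0. Lengths are in m, angles in rad, forces in N, time in s.
With the tool pointing down it reaches from about 0.225 to 0.875 m from the base axis. Payload 3.4 kg.
Tool frame: the origin (TCP) lies between the finger pads; the fingertips stand 19 mm ahead of it and the grasp point (between the pads) is the TCP; z points along the fingers, y is the line along which they close (so a half turn about z gives the same grasp; the last joint's range is limited). The gripper opens to 85 mm and grips with 20 to 120 N. Pads are 22 mm wide; open, the fingers measure 114 mm over their backs; the gripper's body (76 mm by 85 mm) begins 54 mm behind the grasp point. The pads swing forward as they close: fully open they stand 13 mm farther back than shut.
Start: joints at [1.115, 0.276, 1.505, -0, 1.361, -0.121], TCP at [0.189, 0.543, 0.25] pointing down, gripper open.
Joint ranges: [-2.89, 2.89], [-0.75, 2.08], [0.22, 2.7], [-1.18, 4.32], [0.11, 2.71], [-2.7, 2.7]. Speed limits (rad/s): [2.57, 2.57, 3.14, 3.14, 3.14, 3.14].

### API

Orientations are given as a unit quaternion [w, x, y, z].
In Python, from rig import get_state, imaging, ticket gives the robot as it stands. The module is installed in compiled form; this text tells all that it offers.
- The arm moves only by the shell command python3 -m inch 'ROWS' [FORCE]. ROWS is JSON, a list of rows, each an object with "claw": the opening, from -1 (shut) to 1 (fully open); "travel": the shift along the world's x, y, z in units of 200 mm (1.0 is 200 mm), a list of three; "turn": the turn about the world's z in units of 180 degrees (1.0 is 180 degrees). A call has 1 to 5 rows; each row is the pose to reach, as a shift and turn from the pose commanded when the call began, turning the shorter way round; what a row does not reach only later rows make up. A row lasts 1/10 s, in which the tool goes at most 50 mm and 8.59 degrees, less where a joint would pass 70% of its speed; a pose out of reach is approached as far as the arm can. A call with a number of a shift or a turn outside -1 to 1 is refused whole. A call with a gripper value outside its range is refused whole. The fingers move at their own pace and stop on an object; FORCE is the grip in N (left out, the last holds). Time passes only in rows, so rows that repeat a pose let the fingers close. It gives the time, the measured TCP pose, the force, the opening and the grip force at its end, in the units of the state.
- get_state(): the state, without advancing time (a new reading comes with each control period).
- imaging.get_image(name): name is "side" or "top"; returns the picture (384x512x3 uint8, red, green, blue); there is no depth.
- imaging.camera_params(name): a dict with "camera_matrix" (3x3 intrinsics, pixels), "k1" (the pictures are not rectified: a ray, as slopes to the right and down, at radius r is drawn at 1 + k1 r^2 times it, then the intrinsics apply), "cam_to_world" (4x4, takes a point from camera to world coordinates). Camera axes: x right, y down, z forward; pixel columns grow to the right and rows downward; lengths in m; the calibration is good to about 2 mm. A picture is of the moment at which its call begins. camera_params takes no time and is no camera call.
- ticket.sign_off(): hands the job in; it is judged then, once.
The state is a dict: "clock": time; "qpos": joint angles; "qd": joint speeds; "effort": joint torques, N m; "position": TCP position; "ee_rot": TCP orientation; "contact_force": force on the tool from outside, world axes, zero at the start; "moment": the same for the moment, N m; "width": finger opening in m; "gripper_force": force on a finger pad.
Only numpy, scipy, OpenCV 4.12 (cv2) and the standard library are available. Lean on these libraries where they do the work, as an engineer would, in place of code of your own. Each camera call takes 0.05 s, during which the arm holds its last target. There are 200 camera calls.

## Working session

There is one attempt and no reset: what is moved stays moved. The work goes in short steps, Python scripts to look and compute and a shell command to move; the robot and the scene stay as the last step left them, time stands still between calls to the robot, and variables do not carry over. Pictures are saved under pics/ and viewed, at most 10 in all, crops included, and the job is handed in when it is done.

```bash
mkdir -p pics; cat > h.py <<'E'
import numpy as np, cv2
from rig import get_state, imaging, ticket
def ray(name,u,v):
    p=imaging.camera_params(name);K=np.array(p["camera_matrix"]);T=np.array(p["cam_to_world"])
    x=cv2.undistortPoints(np.array([[[u,v]]],float),K,np.array([p["k1"],0,0,0,0.]))[0,0]
    return T[:3,3],T[:3,:3]@np.array([x[0],x[1],1.])
def atz(name,u,v,z):
    o,d=ray(name,u,v);return o+d*(z-o[2])/d[2]
def proj(name,P):
    p=imaging.camera_params(name);K=np.array(p["camera_matrix"]);T=np.linalg.inv(np.array(p["cam_to_world"]))
    r,_=cv2.Rodrigues(T[:3,:3]);return cv2.projectPoints(np.array(P,float).reshape(-1,1,3),r,T[:3,3],K,np.array([p["k1"],0,0,0,0.]))[0][:,0]
def save(name,f,crop=None,s=1):
    im=imaging.get_image(name)[:,:,::-1]
    if crop: a,b,c,d=crop;im=im[b:d,a:c]
    cv2.imwrite(f,cv2.resize(im,None,fx=s,fy=s,interpolation=cv2.INTER_CUBIC))
E
python3 - <<'E'
from h import *
save("top","pics/top.png",s=1.5);save("side","pics/side.png",s=1.5)
for n in("top","side"):print(imaging.camera_params(n))
E
```

```text
{'camera_matrix': array([[469.89513477,   0.        , 250.67971773],
       [  0.        , 469.89513477, 182.97896116],
       [  0.        ,   0.        ,   1.        ]]), 'k1': -0.020903196979415617, 'cam_to_world': array([[ 0.01483764, -0.99034069,  0.13785919,  0.35954208],
       [-0.99985814, -0.0135962 ,  0.00994247,  0.12610938],
       [-0.00797207, -0.13798716, -0.99040193,  1.23923603],
       [ 0.        ,  0.        ,  0.        ,  1.        ]])}
{'camera_matrix': array([[440.90622101,   0.        , 252.04454041],
       [  0.        , 440.90622101, 194.29268478],
       [  0.        ,   0.        ,   1.        ]]), 'k1': -0.08330435500831226, 'cam_to_world': array([[-0.98765839, -0.10981529,  0.11167587,  0.39770799],
       [-0.15573922,  0.76423721, -0.62584885,  0.90942665],
       [-0.01661908, -0.63551718, -0.77190785,  1.06200796],
       [ 0.        ,  0.        ,  0.        ,  1.        ]])}
```

View pics/top.png

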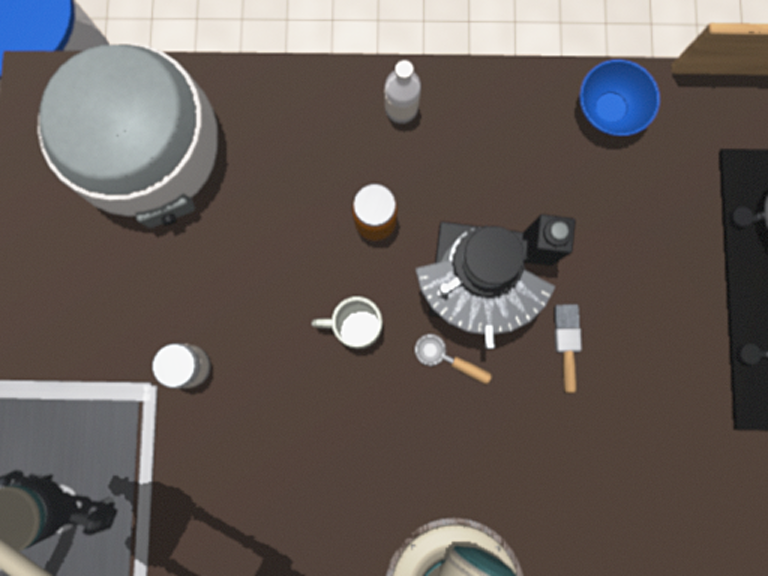

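View pics/side.png

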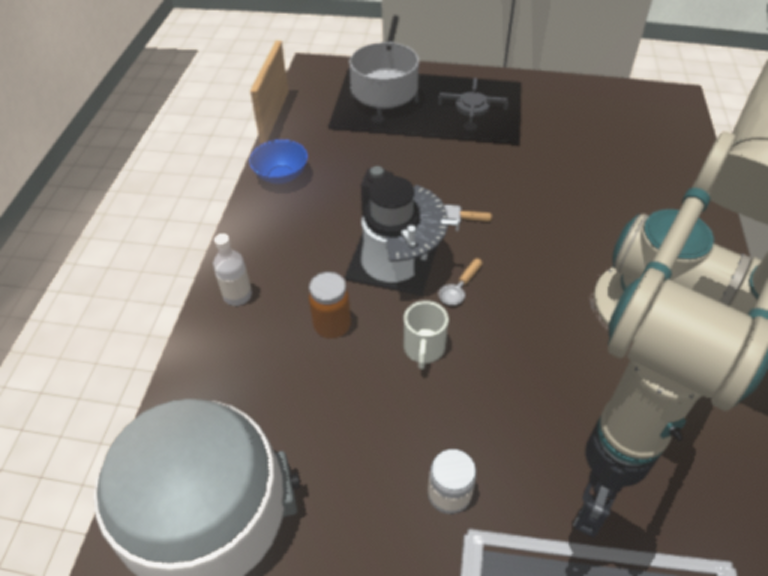

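The top view has the hopper at about (328,171) in full-resolution pixels, the lever knob near (300,191), the tab near (327,224) and the start button near (372,154). The side view agrees with this. I'll enlarge the grinder.

```bash
python3 - <<'E'
from h import *
save("top","pics/topc.png",(270,135,390,235),6)
save("side","pics/sidec.png",(230,100,320,190),6)
E
```

```text
(no output)
```

View pics/topc.png

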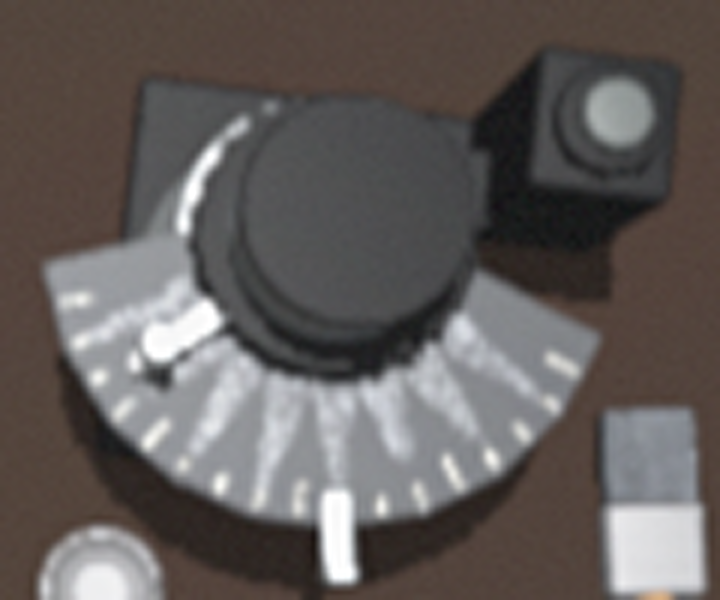

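View pics/sidec.png

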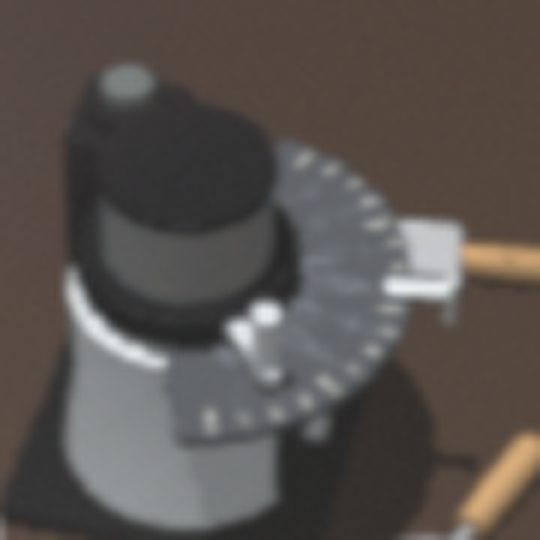

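Crop pixels from the top view: hopper top centre (359,211), button top (619,112), tab spanning (336,490) to (342,583), knob top (165,343), and plate corners (43,265) and (602,337). In the side crop the button top is at (128,83), the knob top at (266,313) and the hopper top centre at (189,167).

```bash
python3 - <<'E'
from h import *
T=lambda x,y,z:atz("top",270+(x+.5)/6-.5,135+(y+.5)/6-.5,z)
S=lambda x,y,z:atz("side",230+(x+.5)/6-.5,100+(y+.5)/6-.5,z)
h=T(359,211,.208);b=T(619,112,.162);t1=T(336,490,.138);t2=T(342,583,.138);k=T(165,343,.182);c1=T(43,265,.134);c2=T(602,337,.134)
print("side hopper",S(189,167,.208),"btn",S(128,83,.162),"knob",S(266,313,.182), "tab",S(388,286,.138),S(447,290,.138))
f=lambda v:(np.round(v[:2],4),'r',round(float(np.hypot(*(v-h)[:2])),4),'ang',round(float(np.degrees(np.arctan2(*(v-h)[1::-1]))),2))
for n,v in dict(h=h,b=b,t1=t1,t2=t2,k=k,c1=c1,c2=c2).items():print(n,f(v))
print(get_state())
E
```

```text
side hopper [ 0.53431319 -0.03246143  0.208     ] btn [ 0.58240593 -0.14320527  0.162     ] knob [0.48831149 0.03431368 0.182     ] tab [ 0.43530225 -0.0366941   0.138     ] [ 0.40612122 -0.03802469  0.138     ]
h (array([ 0.5352, -0.0381]), 'r', 0.0, 'ang', 0.0)
b (array([ 0.5834, -0.1469]), 'r', 0.119, 'ang', -66.08)
t1 (array([ 0.4366, -0.0394]), 'r', 0.0986, 'ang', -179.26)
t2 (array([ 0.4005, -0.0415]), 'r', 0.1347, 'ang', -178.57)
k (array([0.4881, 0.0313]), 'r', 0.0839, 'ang', 124.13)
c1 (array([0.5244, 0.0754]), 'r', 0.114, 'ang', 95.43)
c2 (array([ 0.4987, -0.1454]), 'r', 0.1133, 'ang', -108.79)
{'clock': 0.2, 'qpos': array([ 1.11497443e+00,  2.76381106e-01,  1.50567838e+00,  4.11043290e-05,
        1.36072202e+00, -1.21021462e-01]), 'qd': array([ 0.00158398, -0.00060649, -0.00371538, -0.00066497,  0.00082959,
       -0.0005916 ]), 'effort': array([ 1.51213244e-03, -4.16709423e+01, -2.45789427e+01, -1.72634709e-04,
        8.07044213e-03, -1.05717299e-05]), 'position': array([0.18880379, 0.54279982, 0.24974291]), 'ee_rot': array([-1.88346000e-04,  1.66623683e-01,  9.86020382e-01, -5.64156612e-04]), 'contact_force': array([-0.61512423, -0.80842373, -0.05987795]), 'moment': array([ 0.00287972, -0.03507173,  0.01626093]), 'gripper_force': 0.0, 'width': 0.08562392319481017}
```

```bash
R='{"claw":-1,"travel":[0.66,-1,0],"turn":-0.2}'; true
python3 -m inch '[{"claw":-1,"travel":[0.66,-1,0],"turn":-0.2},{"claw":-1,"travel":[0.66,-1,0],"turn":-0.2},{"claw":-1,"travel":[0.66,-1,0],"turn":-0.2},{"claw":-1,"travel":[0.66,-1,0],"turn":-0.2},{"claw":-1,"travel":[0.66,-1,0],"turn":-0.2}]'
python3 -m inch '[{"claw":-1,"travel":[0.66,-1,0],"turn":0},{"claw":-1,"travel":[0.66,-1,0],"turn":0},{"claw":-1,"travel":[0.66,-1,0],"turn":0},{"claw":-1,"travel":[0.66,-1,0],"turn":0},{"claw":-1,"travel":[0.66,-1,0],"turn":0}]'
```

```text
clock: 0.7
position: [0.3217, 0.3408, 0.2503]
ee_rot: [0.0, 0.465, 0.885, -0.0]
contact_force: [-0.1, 0.5, -0.7]
width: 0.0123
gripper_force: 0.0
clock: 1.2
position: [0.4541, 0.1406, 0.2504]
ee_rot: [0.0, 0.464, 0.886, 0.0]
contact_force: [0.1, 0.2, 0.1]
width: -0.0001
gripper_force: 0.0
```

```bash

python3 -m inch '[{"claw":-1,"travel":[0.315,-0.47,0],"turn":0},{"claw":-1,"travel":[0.315,-0.47,0],"turn":0},{"claw":-1,"travel":[0.315,-0.47,0],"turn":0},{"claw":-1,"travel":[0.315,-0.47,-0.365],"turn":0},{"claw":-1,"travel":[0.315,-0.47,-0.365],"turn":0}]'
python3 - <<'E'
from h import *
save("top","pics/t3.png",(270,135,390,235),6)
E
```

```text
clock: 1.7
position: [0.5143, 0.0488, 0.1746]
ee_rot: [-0.002, 0.464, 0.886, -0.001]
contact_force: [-1.2, -0.3, -1.2]
width: 0.0001
gripper_force: 0.0
```

View pics/t3.png

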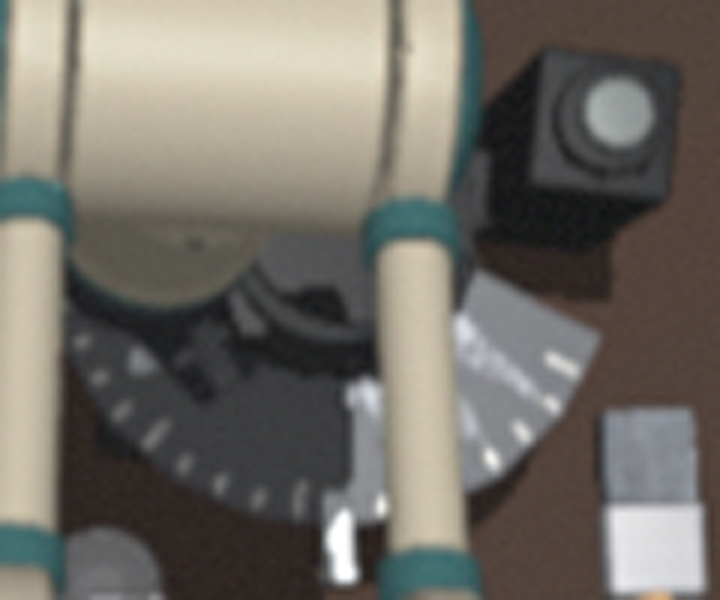

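```bash

python3 -m inch '[{"claw":-1,"travel":[-0.04,-0.015,0],"turn":0},{"claw":-1,"travel":[-0.083,-0.03,0],"turn":0},{"claw":-1,"travel":[-0.122,-0.05,0],"turn":0.01},{"claw":-1,"travel":[-0.16,-0.075,0],"turn":0.044},{"claw":-1,"travel":[-0.194,-0.103,0],"turn":0.078}]'
python3 - <<'E'
from h import *
save("side","pics/s3.png",(230,100,320,190),6)
E
```

```text
clock: 2.25
position: [0.4775, 0.029, 0.1795]
ee_rot: [0.002, 0.349, 0.937, 0.001]
contact_force: [0.9, 0.5, -1.7]
width: -0.0002
gripper_force: 1.0
```

View pics/s3.png

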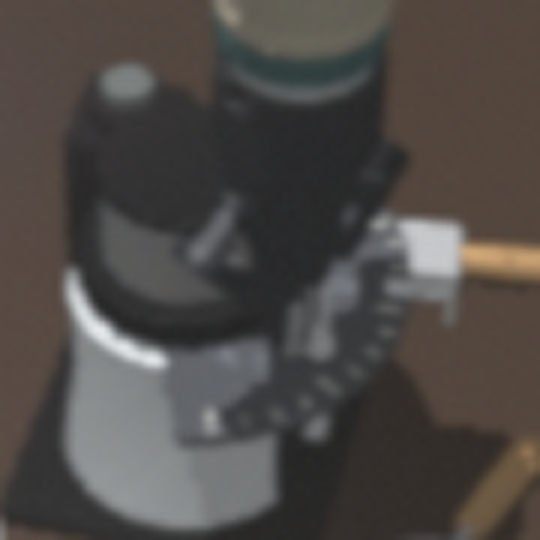

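```bash

python3 -m inch '[{"claw":-1,"travel":[-0.032,-0.031,0],"turn":0.033},{"claw":-1,"travel":[-0.06,-0.066,0],"turn":0.067},{"claw":-1,"travel":[-0.084,-0.103,0],"turn":0.1},{"claw":-1,"travel":[-0.101,-0.136,0],"turn":0.128},{"claw":-1,"travel":[-0.11,-0.157,0],"turn":0.144}]'
python3 -m inch '[{"claw":-1,"travel":[0,0,0],"turn":0},{"claw":-1,"travel":[0.02,0.1,0],"turn":0},{"claw":-1,"travel":[0.02,0.1,0.35],"turn":0},{"claw":-1,"travel":[0.02,0.1,0.35],"turn":0},{"claw":-1,"travel":[-0.1,1,0.4],"turn":0}]'
python3 -m inch '[{"claw":-1,"travel":[-0.1,1,0],"turn":0},{"claw":-1,"travel":[-0.1,1,0],"turn":0},{"claw":-1,"travel":[-0.1,1,0],"turn":0},{"claw":-1,"travel":[-0.1,1,0],"turn":0}]'
python3 - <<'E'
from h import *
save("top","pics/t4.png",(270,135,390,235),6)
E
```

```text
clock: 2.8
position: [0.4552, -0.0025, 0.1793]
ee_rot: [0.001, 0.132, 0.991, 0.001]
contact_force: [-0.5, 1.6, 1.8]
width: -0.0003
gripper_force: 0.9
clock: 3.3
position: [0.4566, 0.0631, 0.2545]
ee_rot: [0.006, 0.137, 0.991, -0.001]
contact_force: [1.7, 0.9, -1.0]
width: 0.0
gripper_force: 0.0
clock: 3.7
position: [0.4322, 0.2678, 0.2515]
ee_rot: [0.001, 0.134, 0.991, 0.001]
contact_force: [1.2, 0.4, -0.4]
width: 0.0004
gripper_force: 0.0
```

View pics/t4.png

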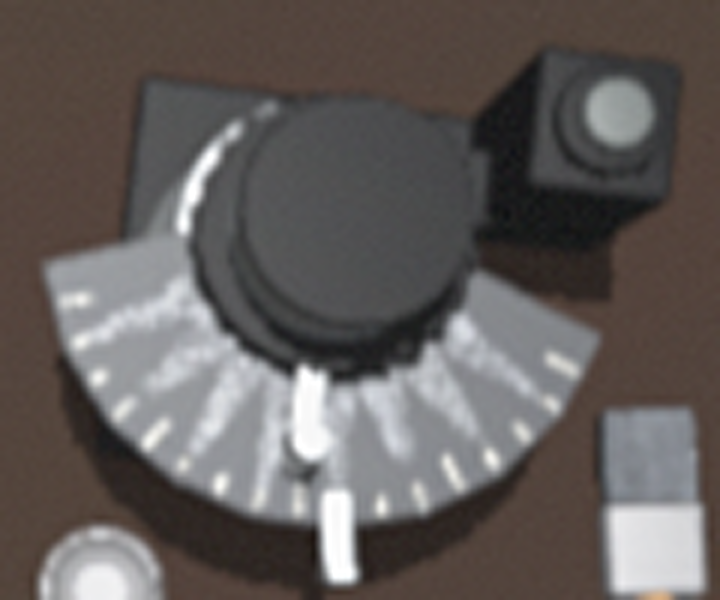

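The lever is now close to the tab. In the crop the knob top is at about (311,443) and the tab is unchanged at (336,490) to (342,583).

```bash
python3 - <<'E'
from h import *
T=lambda x,y,z:atz("top",270+(x+.5)/6-.5,135+(y+.5)/6-.5,z)
pts=[T(359,211,.208),T(619,112,.162),T(43,265,.134),T(602,337,.134)]
# least-squares fit of the grinder pose
from scipy.optimize import least_squares
a=np.radians(77)
L=np.array([[0,0],[.06,-.103],[-.112*np.cos(a),-.112*np.sin(a)],[-.112*np.cos(a),.112*np.sin(a)]])
W=np.array([p[:2] for p in pts]);W[[2,3]]=W[[3,2]]
R=lambda t:np.array([[np.cos(t),-np.sin(t)],[np.sin(t),np.cos(t)]])
print(least_squares(lambda s:((L@R(s[2]).T+s[:2])-W).ravel(),[.535,-.037,-.1]))
def res(L2): pass
s=least_squares(lambda s:((L[[0,1,3,2]]@R(s[2]).T+s[:2])-W[[0,1,3,2]]).ravel(),[.535,-.037,-.1])
c=s.x[:2]
for n,p in dict(knob0=T(165,343,.182),knob=T(311,443,.182),tab1=T(336,490,.14),tab2=T(342,583,.14)).items():
  v=p[:2]-c;print(n,p[:2],np.hypot(*v),np.degrees(np.arctan2(v[1],v[0]))%360)
E
```

```text
message: `gtol` termination condition is satisfied.
     success: True
      status: 1
         fun: [ 8.517e-04  2.125e-04  2.109e-04 -2.537e-04 -3.579e-04
                2.017e-03 -7.046e-04 -1.976e-03]
           x: [ 5.360e-01 -3.790e-02 -1.164e-01]
        cost: 4.737671229849824e-06
         jac: [[ 1.000e+00 -0.000e+00 -0.000e+00]
               [ 0.000e+00  1.000e+00 -0.000e+00]
               ...
               [ 1.000e+00 -0.000e+00 -1.113e-01]
               [ 0.000e+00  1.000e+00 -1.235e-02]]
        grad: [ 6.162e-15  1.522e-13 -6.313e-10]
  optimality: 6.312590222952181e-10
 active_mask: [ 0.000e+00  0.000e+00  0.000e+00]
        nfev: 4
        njev: 4
knob0 [0.48809488 0.03134916] 0.08422151792552676 124.68938162257196
knob [ 0.45102815 -0.02351243] 0.08620887601327919 170.3915248333408
tab1 [ 0.43644295 -0.03909131] 0.09959178204749282 180.68426258986116
tab2 [ 0.40039604 -0.04118115] 0.1356712211129598 181.38498828287373
```

```bash

python3 -m inch '[{"claw":-1,"travel":[0.1,-0.9,0],"turn":0.09},{"claw":-1,"travel":[0.1,-0.9,0],"turn":0.09},{"claw":-1,"travel":[0.1,-0.9,0],"turn":0.09},{"claw":-1,"travel":[0.1,-0.9,0],"turn":0.09},{"claw":-1,"travel":[0.1,-0.9,0],"turn":0.09}]'
python3 -m inch '[{"claw":-1,"travel":[0,0,0],"turn":0},{"claw":-1,"travel":[0,0,0],"turn":0}]'
```

```text
clock: 4.25
position: [0.4533, 0.0811, 0.2511]
ee_rot: [0.001, -0.005, 1.0, -0.002]
contact_force: [1.2, 0.3, -0.2]
width: -0.0001
gripper_force: 0.0
clock: 4.45
position: [0.4526, 0.0863, 0.2506]
ee_rot: [0.0, -0.008, 1.0, 0.0]
contact_force: [-0.1, -0.6, 0.7]
width: -0.0005
gripper_force: 0.0
```

```bash

python3 -m inch '[{"claw":-1,"travel":[0,-0.33,0],"turn":0},{"claw":-1,"travel":[0,-0.33,0],"turn":0},{"claw":-1,"travel":[0,-0.33,-0.367],"turn":0},{"claw":-1,"travel":[0,-0.33,-0.367],"turn":0},{"claw":-1,"travel":[0,-0.33,-0.367],"turn":0}]'
python3 -m inch '[{"claw":-1,"travel":[0,-0.08,0],"turn":0},{"claw":-1,"travel":[0,-0.11,0],"turn":0},{"claw":-1,"travel":[0,-0.14,0],"turn":0},{"claw":-1,"travel":[0,-0.165,0],"turn":0},{"claw":-1,"travel":[0,-0.185,0],"turn":0}]'
python3 -m inch '[{"claw":-1,"travel":[0,-0.01,0],"turn":0},{"claw":-1,"travel":[0,-0.018,0],"turn":0},{"claw":-1,"travel":[0,-0.018,0],"turn":0},{"claw":-1,"travel":[0,-0.018,0],"turn":0}]'
```

```text
clock: 4.95
position: [0.4499, 0.0211, 0.1739]
ee_rot: [-0.004, -0.009, 1.0, 0.001]
contact_force: [-0.1, 0.7, 0.3]
width: -0.0002
gripper_force: 0.0
clock: 5.45
position: [0.4527, -0.0172, 0.1772]
ee_rot: [0.0, -0.009, 1.0, 0.0]
contact_force: [-0.3, 1.8, 2.0]
width: -0.0
gripper_force: 0.9
clock: 5.85
position: [0.4529, -0.0212, 0.1767]
ee_rot: [0.0, -0.009, 1.0, -0.0]
contact_force: [-0.3, 0.3, 0.4]
width: -0.0006
gripper_force: 0.2
```

```bash

python3 -m inch '[{"claw":-1,"travel":[0,0.1,0],"turn":0},{"claw":-1,"travel":[0,0.1,0],"turn":0},{"claw":-1,"travel":[0,0.1,0.37],"turn":0},{"claw":-1,"travel":[0,0.1,0.37],"turn":0},{"claw":-1,"travel":[0,0.35,0.37],"turn":0}]'
python3 -m inch '[{"claw":-1,"travel":[0,0.8,0],"turn":0},{"claw":-1,"travel":[0,0.8,0],"turn":0},{"claw":-1,"travel":[0,0.8,0],"turn":0},{"claw":-1,"travel":[0,0.8,0],"turn":0}]'
python3 - <<'E'
from h import *
save("top","pics/t5.png",(290,160,370,235),8)
E
```

```text
clock: 6.35
position: [0.4567, 0.0443, 0.2546]
ee_rot: [0.005, -0.005, 1.0, -0.003]
contact_force: [1.5, 1.3, -0.4]
width: 0.0001
gripper_force: 0.0
clock: 6.75
position: [0.4527, 0.213, 0.2506]
ee_rot: [0.0, -0.011, 1.0, 0.001]
contact_force: [-0.6, 0.3, -0.2]
width: 0.0001
gripper_force: 0.0
```

View pics/t5.png

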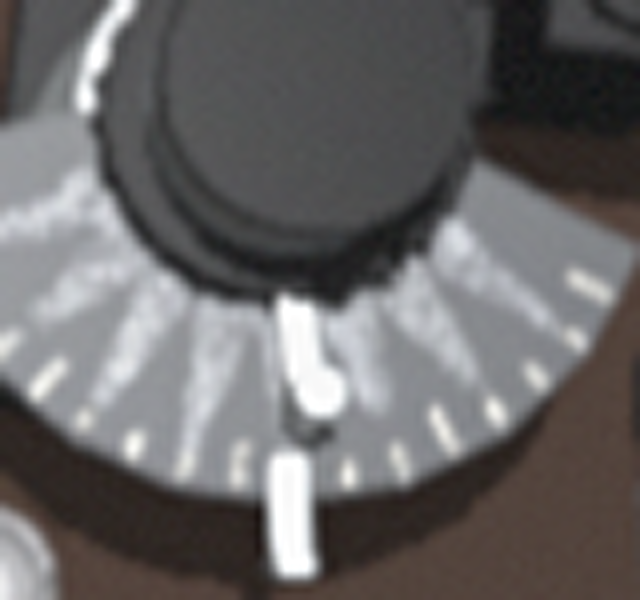

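The knob top is at about (322,393) in the crop and the lever's point at (309,438). The tab runs from (290,453) to (295,577).

```bash
python3 - <<'E'
from h import *
T=lambda x,y,z:atz("top",290+(x+.5)/8-.5,160+(y+.5)/8-.5,z)
for c in ([.536,-.0379],[.5352,-.0381]):
 for n,p in dict(knob=T(322,393,.182),tip=T(309,438,.147),tab1=T(290,453,.14),tab2=T(295,577,.14)).items():
  v=p[:2]-c;print(n,p[:2],np.hypot(*v),np.degrees(np.arctan2(v[1],v[0]))%360)
# predicted pixels for lever at tab
for a in (179,181,183,185,187):
  t=np.radians(a);P=[[.536+r*np.cos(t),-.0379+r*np.sin(t),z] for r,z in((.085,.182),(.096,.15))]
  print(a,((proj("top",P)-[290,160]+.5)*8-.5).round(1).tolist())
E
```

```text
knob [ 0.45067752 -0.04241974] 0.08544210760476575 183.03226325421687
tip [ 0.44054009 -0.04411942] 0.09566229683772724 183.72767529183616
tab1 [ 0.43659647 -0.0396278 ] 0.09941854147776645 180.9957963727582
tab2 [ 0.40053619 -0.04084284] 0.13549576876636002 181.2445089638272
knob [ 0.45067752 -0.04241974] 0.08463279439352803 182.92570362925477
tip [ 0.44054009 -0.04411942] 0.09485110129718355 183.6385368574326
tab1 [ 0.43659647 -0.0396278 ] 0.0986153620238461 180.8876911610253
tab2 [ 0.40053619 -0.04084284] 0.1346917374055986 181.16684327061364
179 [[300.7, 391.5], [283.4, 438.7]]
181 [[311.2, 391.7], [294.9, 438.9]]
183 [[321.7, 391.4], [306.5, 438.6]]
185 [[332.2, 390.9], [318.0, 438.0]]
187 [[342.7, 389.9], [329.5, 436.9]]
```

Lever at about 183.2° and tab at 181.1°, so it has overshot by about 2° (the limit is 3.4°). I'll nudge it back about 3 mm from the other side.

```bash

python3 -m inch '[{"claw":-1,"travel":[0,-1,0],"turn":0},{"claw":-1,"travel":[0,-1,0],"turn":0},{"claw":-1,"travel":[0,-1,0],"turn":0},{"claw":-1,"travel":[0,-1,0],"turn":0},{"claw":-1,"travel":[0,-1,0],"turn":0}]'
python3 -m inch '[{"claw":-1,"travel":[0,-0.495,0],"turn":0},{"claw":-1,"travel":[0,-0.495,0],"turn":0},{"claw":-1,"travel":[0,-0.495,0],"turn":0},{"claw":-1,"travel":[0,-0.495,0],"turn":0}]'
```

```text
clock: 7.3
position: [0.4524, 0.0015, 0.2507]
ee_rot: [-0.0, -0.004, 1.0, -0.003]
contact_force: [-0.1, 0.1, -0.5]
width: -0.0002
gripper_force: 0.0
clock: 7.7
position: [0.4521, -0.0915, 0.2505]
ee_rot: [-0.0, -0.007, 1.0, 0.0]
contact_force: [-0.7, 0.0, 0.1]
width: -0.0003
gripper_force: 0.0
```

```bash

python3 -m inch '[{"claw":-1,"travel":[0,0,-0.367],"turn":0},{"claw":-1,"travel":[0,0,-0.367],"turn":0},{"claw":-1,"travel":[0,0,-0.367],"turn":0},{"claw":-1,"travel":[0,0,-0.367],"turn":0}]'
```

```text
clock: 8.1
position: [0.4528, -0.0892, 0.1777]
ee_rot: [-0.0, -0.009, 1.0, 0.0]
contact_force: [-0.0, 0.1, -0.0]
width: 0.0002
gripper_force: 0.0
```

```bash

python3 -m inch '[{"claw":-1,"travel":[0,0.05,0],"turn":0},{"claw":-1,"travel":[0,0.09,0],"turn":0},{"claw":-1,"travel":[0,0.11,0],"turn":0},{"claw":-1,"travel":[0,0.12,0],"turn":0},{"claw":-1,"travel":[0,0.13,0],"turn":0}]'
python3 -m inch '[{"claw":-1,"travel":[0,0.006,0],"turn":0},{"claw":-1,"travel":[0,0.012,0],"turn":0},{"claw":-1,"travel":[0,0.016,0],"turn":0},{"claw":-1,"travel":[0,0.016,0],"turn":0},{"claw":-1,"travel":[0,0.016,0],"turn":0}]'
```

```text
clock: 8.6
position: [0.4528, -0.0637, 0.1776]
ee_rot: [0.0, -0.009, 1.0, -0.0]
contact_force: [-0.3, -0.0, -0.2]
width: 0.0003
gripper_force: 0.0
clock: 9.1
position: [0.4526, -0.0611, 0.1773]
ee_rot: [-0.0, -0.008, 1.0, -0.0]
contact_force: [-0.9, -1.8, 0.9]
width: -0.0002
gripper_force: 0.7
```

```bash

python3 -m inch '[{"claw":-1,"travel":[0,0.006,0],"turn":0},{"claw":-1,"travel":[0,0.006,0],"turn":0},{"claw":-1,"travel":[0,0.006,0],"turn":0}]'
python3 -m inch '[{"claw":-1,"travel":[0,-0.1,0],"turn":0},{"claw":-1,"travel":[0,-0.1,0],"turn":0},{"claw":-1,"travel":[0,-0.1,0.37],"turn":0},{"claw":-1,"travel":[0,-0.1,0.37],"turn":0},{"claw":-1,"travel":[0,-0.3,0.37],"turn":0}]'
python3 -m inch '[{"claw":-1,"travel":[0,-0.7,0],"turn":0},{"claw":-1,"travel":[0,-0.7,0],"turn":0},{"claw":-1,"travel":[0,-0.7,0],"turn":0},{"claw":-1,"travel":[0,-0.7,0],"turn":0}]'
python3 - <<'E'
from h import *
save("top","pics/t6.png",(290,160,370,235),8)
E
```

```text
clock: 9.4
position: [0.4526, -0.0596, 0.1772]
ee_rot: [-0.0, -0.009, 1.0, 0.0]
contact_force: [-0.5, -1.5, 0.8]
width: 0.0002
gripper_force: 0.7
clock: 9.9
position: [0.4549, -0.1167, 0.2552]
ee_rot: [0.004, -0.011, 1.0, 0.001]
contact_force: [1.1, -1.5, -0.8]
width: -0.0001
gripper_force: 0.0
clock: 10.3
position: [0.4532, -0.2639, 0.2508]
ee_rot: [0.0, -0.006, 1.0, -0.001]
contact_force: [0.7, 1.3, -0.8]
width: -0.0003
gripper_force: 0.0
```

View pics/t6.png

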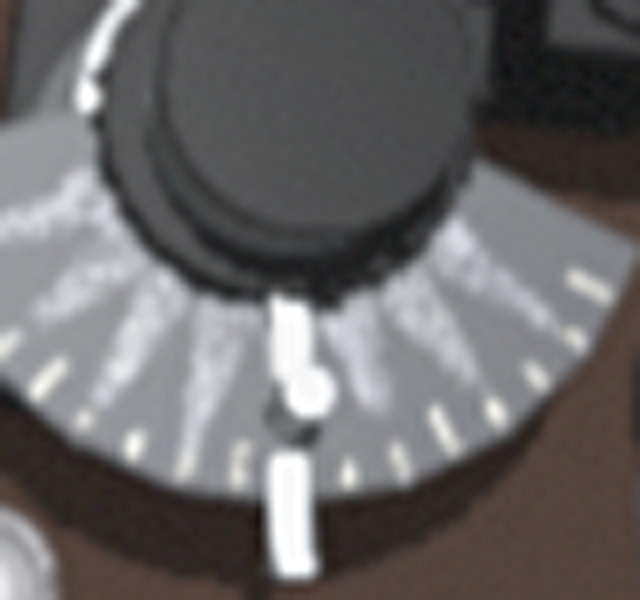

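In this picture the knob is at (310,391) and the lever's point is at (295,438). That puts the lever at about 181°, in line with the tab. Next is the button.

```bash

python3 -m inch '[{"claw":-1,"travel":[0.65,0.59,0],"turn":0},{"claw":-1,"travel":[0.65,0.59,0],"turn":0},{"claw":-1,"travel":[0.65,0.59,0],"turn":0},{"claw":-1,"travel":[0.65,0.59,0],"turn":0},{"claw":-1,"travel":[0.65,0.59,0],"turn":0}]'
python3 -m inch '[{"claw":-1,"travel":[0,0,-0.28],"turn":0},{"claw":-1,"travel":[0,0,-0.28],"turn":0},{"claw":-1,"travel":[0,0,-0.28],"turn":0}]'
```

```text
clock: 10.85
position: [0.5847, -0.1367, 0.2507]
ee_rot: [0.0, -0.011, 1.0, 0.002]
contact_force: [-0.9, 0.7, -0.6]
width: -0.0001
gripper_force: 0.0
clock: 11.15
position: [0.5807, -0.1407, 0.194]
ee_rot: [-0.002, -0.009, 1.0, 0.001]
contact_force: [-0.7, 1.1, 0.3]
width: -0.0001
gripper_force: 0.0
```

Now shift 5 mm in -y and press.

```bash

python3 -m inch '[{"claw":-1,"travel":[0.01,-0.025,0],"turn":0},{"claw":-1,"travel":[0.01,-0.025,-0.04],"turn":0},{"claw":-1,"travel":[0.01,-0.025,-0.065],"turn":0},{"claw":-1,"travel":[0.01,-0.025,-0.08],"turn":0},{"claw":-1,"travel":[0.01,-0.025,-0.09],"turn":0}]'
python3 -m inch '[{"claw":-1,"travel":[0,0,-0.01],"turn":0},{"claw":-1,"travel":[0,0,-0.01],"turn":0}]'
```

```text
clock: 11.65
position: [0.5847, -0.147, 0.1776]
ee_rot: [0.0, -0.008, 1.0, -0.0]
contact_force: [-2.1, -0.6, 3.5]
width: -0.0002
gripper_force: 1.7
clock: 11.85
position: [0.5847, -0.147, 0.1757]
ee_rot: [0.0, -0.009, 1.0, -0.0]
contact_force: [-1.1, -1.8, 4.5]
width: -0.0001
gripper_force: 2.2
```

```bash

python3 -m inch '[{"claw":-1,"travel":[0,0,-0.01],"turn":0},{"claw":-1,"travel":[0,0,-0.01],"turn":0}]'
python3 -m inch '[{"claw":-1,"travel":[0,0,-0.01],"turn":0},{"claw":-1,"travel":[0,0,-0.01],"turn":0}]'
```

```text
clock: 12.05
position: [0.5847, -0.147, 0.175]
ee_rot: [0.001, -0.009, 1.0, -0.001]
contact_force: [-3.7, -0.7, 10.6]
width: 0.0
gripper_force: 5.2
clock: 12.25
position: [0.5848, -0.147, 0.1748]
ee_rot: [0.001, -0.009, 1.0, -0.001]
contact_force: [-5.5, 0.7, 18.7]
width: 0.0001
gripper_force: 9.3
```

The force climbed to 18.7 N while the height stayed put, so the button is at the bottom of its travel. Now raise and move away.

```bash

python3 -m inch '[{"claw":-1,"travel":[0,0,0.1],"turn":0},{"claw":-1,"travel":[0,0,0.3],"turn":0},{"claw":-1,"travel":[0,0,0.5],"turn":0},{"claw":-1,"travel":[0,0,0.5],"turn":0},{"claw":-1,"travel":[0,0,0.5],"turn":0}]'
python3 -m inch '[{"claw":-1,"travel":[-0.4,-0.8,0],"turn":0},{"claw":-1,"travel":[-0.4,-0.8,0],"turn":0},{"claw":-1,"travel":[-0.4,-0.8,0],"turn":0},{"claw":-1,"travel":[-0.4,-0.8,0],"turn":0},{"claw":-1,"travel":[-0.4,-0.8,0],"turn":0}]'
python3 - <<'E'
from h import *
save("top","pics/t7.png",s=1.5)
E
```

```text
clock: 12.75
position: [0.585, -0.1464, 0.2719]
ee_rot: [0.001, -0.009, 1.0, 0.0]
contact_force: [0.7, 0.2, -1.6]
width: 0.0002
gripper_force: 0.0
clock: 13.25
position: [0.5022, -0.3095, 0.2688]
ee_rot: [-0.002, -0.006, 1.0, 0.001]
contact_force: [0.4, -0.2, 0.4]
width: 0.0003
gripper_force: 0.0
```

View pics/t7.png

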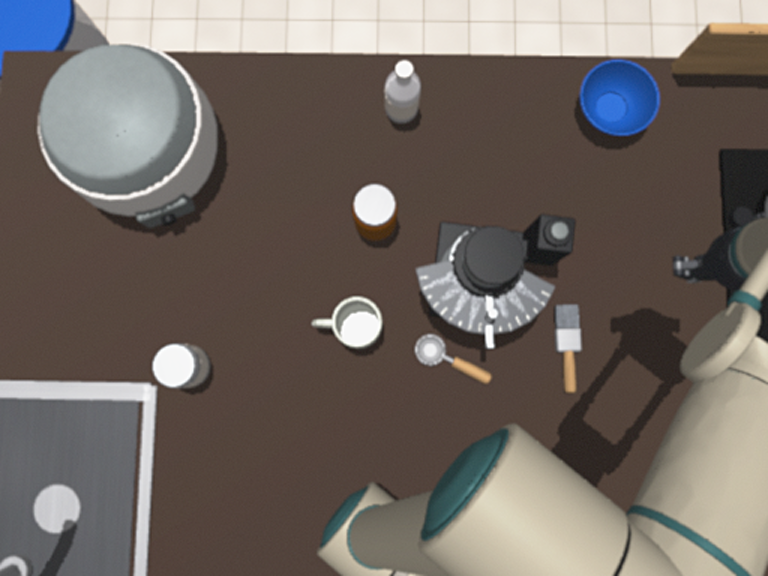

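The lever at (490,310) lines up with the tab at (490,335). The button is up at (557,232), nothing else has moved and the arm is clear.

```bash
python3 -c "
from rig import ticket;print(ticket.sign_off())"
```

```text
the job is handed in; nothing more can be done
None
```

The lever is set on the tab (within about 0.5° by camera), the start button was pressed to its stop and is up again, nothing else looks moved, and the job is handed in at about 13 s on the clock; the sign-off gave no verdict.

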